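# Line up and lock a model crane's slewing ring

### The arm

A 6-joint arm with a two-finger parallel gripper is mounted at the origin on the work surface. World frame = base frame: x ahead of the robot, y to its left, z up, the work surface at z = 0. Lengths are in m, angles in rad, forces in N, time in s.
With the tool pointing down it reaches from about 0.325 to 0.775 m from the base axis. Payload 5.5 kg.
Tool frame: the origin (TCP) lies at the very end of the fingers, on their centre line; the grasp point (between the pads) lies 19 mm behind it; x points along the fingers, z is the direction in which the jaws open and shut, and the axes are right-handed (so a half turn about x gives the same grasp; the last joint's range is limited). The gripper opens to 88 mm and grips with 3 to 60 N. Pads are 20 mm wide; open, the fingers measure 115 mm over their backs; the gripper's body (75 mm by 178 mm) begins 61 mm behind the grasp point.
Start: joints at [-1.236, 0.091, 1.231, -0, 1.82, -0.057], TCP at [0.229, -0.555, 0.223] pointing down, gripper open.
Joint ranges: [-2.87, 2.87], [-0.86, 2.18], [0.17, 2.46], [-1.51, 4.65], [0.06, 2.69], [-2.65, 2.65]. Speed limits (rad/s): [2.57, 2.57, 3.01, 3.14, 3.14, 3.14].

### API

Orientations are given as a unit quaternion [w, x, y, z].
In Python, from workcell import bot gives the robot as it stands. Calls block until the motion is done:
- bot.move_ptp(position, orientation): joint-space move of the TCP to a pose.
- bot.move_linear(position, ori=None, feed=0.15, max_force=None): straight line of the TCP; ori=None keeps the orientation; feed is the mean speed in m/s. With max_force (N) it stops when the force on the tool has changed by that much, and returns True; else False.
- bot.move_joints(angles): joint-space move.
- bot.gripper_open() and bot.gripper_close(): open the fingers fully, or close them until they stop; the grip force is fixed at half the most.
- bot.dwell(seconds).
- bot.ik(position, orientation): joint angles nearest the present ones, or None.
- bot.get_state(): the state.
- bot.read_camera(name): name is "side" or "top" or "wrist"; returns a dict with "img" (400x640x3 uint8, red, green, blue), "depth" (400x640 float32, m along the optical axis (not along the pixel's ray), 0 where there is no reading), "intrinsics" (3x3 intrinsics, pixels), "view" (4x4, takes a point from world to camera coordinates). Camera axes: x right, y down, z forward; pixel columns grow to the right and rows downward; lengths in m; the calibration is good to about 2 mm. A picture is of the moment at which its call begins.
A pose or a line that the arm cannot do raises bot.MotionError and nothing moves.
- bot.close_job(): hands the job in, once; it reports no verdict.
Trained networks look in a picture, given as the dict that the camera call returned (one of the last four; its "shot" number tells which), for a name from the list of things; names that differ only in an ending like _2 or _b are one class to them, and where a whole thing is asked for, a point or a joint stands for the part that bears it (a point fixed in the world has none). Each returns a list of dicts, best first, with "conf" (0 to 1); they miss things now and then, are a little off and sometimes report something else, mostly with a low value. They report only what shows in the picture. A call takes as long as a camera call.
- bot.outline_of(query, picture): "region" (400x640 bool, what is visible of it) and "location" ([column, row] in pixels, amid what is visible of it).
The state is a dict: "time_s": time; "joint_pos": joint angles; "dq": joint speeds; "joint_efforts": joint torques, N m; "tool_pos": TCP position; "eef_rot": TCP orientation; "contact_force": force on the tool from outside, world axes, zero at the start; "moment": the same for the moment, N m; "finger_gap": finger opening in m.
Only numpy, scipy, OpenCV 4.12 (cv2) and the standard library are available. Lean on these libraries where they do the work, as an engineer would, in place of code of your own. Each camera call takes 0.05 s, during which the arm holds its last target. There are 200 camera calls.

### The job

Turn the round slewing ring on the model crane's base until the notch in its rim squarely faces the sliding lock bolt, then slide the bolt fully home into the notch so that the ring is locked, and let go. Leave the other things on the bench where they are.

Things in the scene. Friction and masses are not known exactly. Their poses are not given: they have to be found in the camera images.
- stand: Base of a model crane, of green girders, fixed to the bench. Origin on the bench top below the ring's upright turning axis; z up, +x from that axis out along the lock bolt. Deck 180 (x) x 160 mm, top 68 mm up; a tongue 90 mm wide carries the bolt out to x = 200 mm. Two steel guide blocks (top 90 mm up) flank the bolt at x = 110 to 180, |y| = 9 to 25 mm. Place and yaw vary.
- ring (a joint): Angle of the slewing ring about its upright axis, rad: 0 when its notch faces the lock bolt squarely, positive when turned anticlockwise seen from above. Starts between 0.6 and 2.0; can turn from -2.8 to 2.8. It turns stiffly (about 0.12 N m) and stays where it is left.
- notch (a point): Mouth of the only notch in the ring's rim, 85 mm from the axis, at the ring's upper face (86 mm above the bench); its x axis points outward. The ring is a flat red disc, 170 mm in diameter, 12 mm thick. The notch is 26 mm wide, 30 mm deep, seen from above as a gap open to the rim. Dark spots on the ring are just bolt holes. Turns with the ring.
- girder (a point): Middle of the top of the straight steel girder bar fixed across the ring, on the turning axis, 134 mm above the bench. The bar is 120 mm long, 22 mm wide and stands 48 mm up from the ring's upper face; grip or push it to turn the ring. y axis along the bar, x axis across it towards the notch; turns with the ring.
- bolt (a joint): How far the lock bolt has been slid towards the ring, m: 0 fully drawn back, 0.032 fully home at its stop. Starts between 0 and 0.004. About 2.5 N of friction; stays where it is left. If the notch does not face it within about 0.07 rad, its nose butts against the ring's rim.
- bolt_knob (a point): Centre of the top of the lock bolt's upright round knob, 133 mm above the bench: dark steel post with brass cap, 20 mm in diameter, 48 mm tall, on the flat bolt (12 mm wide, 75 to 85 mm above the bench) whose nose lies 80 mm from the knob towards the ring. Knob to ring axis: 170 mm drawn back, 138 mm home. Slides along the stand's -x; axes parallel to the stand's.
- jar: Bystander: closed glass jar, 68 mm in diameter, 95 mm high, standing loose on the bench; origin at the centre of its underside.
- spanner: Bystander: steel spanner, 170 mm long, lying loose; origin near its middle, on the bench; x along it.
- tin: Bystander: empty open brass-coloured tin, 120 x 90 mm and 35 mm high, loose; origin at the centre of its underside.
- strip: Bystander: loose flat perforated green metal strip, 190 x 25 x 5 mm, lying flat; origin at the centre of its underside, x along it.

How it is judged:
By the outcome, as a careful person would: the job done as asked, in the order asked, and still so for the second after the job is handed in, with the robot touching nothing.
It also fails if it takes over 53 s, if anything falls off the work surface, if the arm or the gripper's body presses on something with over 40 N, if the wrist force passes 120 N, or if a joint passes its speed limit or range.

## Working session

There is one attempt and no reset: what is moved stays moved. The work goes in short steps, each a Python script; the robot and the scene stay as the last script left them, time stands still between calls to the robot, and variables do not carry over. Pictures are saved under pics/ and viewed, about 8 in all and at most 12, crops included, and the job is handed in when it is done.

```bash
mkdir -p pics; ls; cat > h.py <<'E'
import numpy as np, cv2
from workcell import bot
def cloud(p):
    K=np.array(p["intrinsics"]);V=np.array(p["view"]);d=p["depth"]
    v,u=np.mgrid[:400,:640]
    c=np.stack([(u-K[0,2])/K[0,0]*d,(v-K[1,2])/K[1,1]*d,d,np.ones_like(d)],-1)
    return (c@np.linalg.inv(V).T)[...,:3]
def proj(p,X):
    K=np.array(p["intrinsics"]);V=np.array(p["view"])
    c=V[:3,:3]@np.array(X)+V[:3,3]; q=K@c; return q[:2]/q[2]
def save(p,n): cv2.imwrite(f"pics/{n}.png",p["img"][...,::-1])
E
python3 - <<'E'
from h import *
im=[]
for n in ("top","side"):
    p=bot.read_camera(n); im.append(p["img"]); P=cloud(p)
    for q in ("stand","ring","notch","girder","bolt","bolt_knob","jar","spanner","tin","strip"):
        for r in bot.outline_of(q,p)[:2]:
            m=r["region"]&(p["depth"]>0); 
            print(n,q,round(r["conf"],2),np.round(r["location"]),m.sum(),np.round(np.median(P[m],0),3) if m.any() else None, np.round(np.percentile(P[m],98,axis=0),3) if m.any() else None)
    save(p,n+"0")
print(bot.get_state())
E
```

```text
pics
top stand 0.65 [195. 246.] 419 [0.384 0.381 0.005] [0.446 0.444 0.012]
top ring 0.75 [286. 202.] 2202 [0.522 0.084 0.087] [0.602 0.163 0.137]
top girder 0.81 [287. 202.] 2166 [0.522 0.084 0.087] [0.601 0.163 0.137]
top girder 0.73 [197. 247.] 358 [0.384 0.377 0.005] [0.445 0.442 0.012]
top jar 0.79 [184. 184.] 452 [0.582 0.417 0.092] [0.614 0.451 0.102]
top spanner 0.57 [436. 228.] 360 [ 0.427 -0.418  0.006] [ 0.443 -0.35   0.013]
top tin 0.61 [440. 173.] 1060 [ 0.625 -0.437  0.004] [ 0.684 -0.383  0.037]
top strip 0.85 [199. 245.] 404 [0.387 0.375 0.005] [0.449 0.443 0.012]
side stand 0.74 [310. 176.] 2940 [0.545 0.05  0.084] [0.711 0.162 0.136]
side ring 0.78 [302. 177.] 1336 [0.519 0.064 0.089] [0.601 0.149 0.137]
side notch 0.67 [301. 179.] 1432 [0.519 0.066 0.088] [0.604 0.166 0.137]
side girder 0.92 [300. 177.] 1423 [0.52  0.065 0.088] [0.602 0.161 0.137]
side bolt 0.44 [347. 169.] 118 [0.686 0.065 0.101] [0.702 0.09  0.134]
side jar 0.67 [293. 121.] 398 [0.586 0.404 0.068] [0.617 0.448 0.101]
side spanner 0.74 [317. 319.] 385 [ 0.427 -0.426  0.007] [ 0.443 -0.354  0.013]

[... 212 characters left out ...]
 0.014]
{'time_s': 1.1, 'joint_pos': array([-1.23571456e+00,  9.11246274e-02,  1.23070185e+00, -2.23031929e-05,
        1.81980210e+00, -5.67092648e-02]), 'dq': array([-1.95670815e-03,  1.21602822e-03,  2.70911984e-04,  7.74533121e-05,
       -2.02992858e-03,  1.42650808e-04]), 'joint_efforts': array([-1.67474750e-04, -4.46211398e+01, -4.06512630e+01,  6.97163190e-02,
        1.95830193e-02,  1.39528657e-05]), 'tool_pos': array([ 0.22909729, -0.55455448,  0.22261541]), 'eef_rot': array([ 0.58774356,  0.39311754,  0.58777304, -0.39311445]), 'contact_force': array([-0.13477068, -0.40396934,  0.44247295]), 'moment': array([0.00704593, 0.0318897 , 0.01710973]), 'finger_gap': 0.08792559917749136}
```

```bash
python3 - <<'E'
from h import *
p=bot.read_camera("top"); P=cloud(p)
c=p["img"][130:270,210:370]; cv2.imwrite("pics/c1.png",cv2.resize(c[...,::-1],None,fx=5,fy=5,interpolation=cv2.INTER_CUBIC)[:600,:800] if 0 else cv2.resize(c[...,::-1],(640,560),interpolation=cv2.INTER_CUBIC))
R=P.reshape(-1,3);I=p["img"].reshape(-1,3).astype(int)
near=(np.hypot(R[:,0]-.55,R[:,1]-.08)<.22)
red=near&(I[:,0]>1.8*I[:,1])&(abs(R[:,2]-.086)<.006)
pts=R[red][:,:2].astype(np.float32)
print("ring",cv2.minEnclosingCircle(pts),len(pts))
g=near&(R[:,2]>.122)&(R[:,2]<.15)
G=R[g]; n,l=cv2.connectedComponents((g.reshape(400,640)).astype(np.uint8))
for i in range(1,n):
    Q=P[l==i]; print(len(Q),np.round(Q.mean(0),4),cv2.minAreaRect(Q[:,:2].astype(np.float32)))
E
```

```text
ring ((0.5261662602424622, 0.08592723309993744), 0.08520150184631348) 1529
36 [0.6935 0.0649 0.1333] ((0.6943885684013367, 0.0649455338716507), (0.02115071564912796, 0.016028879210352898), 0.17754128575325012)
288 [0.5243 0.0859 0.1336] ((0.5251439809799194, 0.08624112606048584), (0.022892097011208534, 0.11961399763822556), 64.54924011230469)
```

View pics/c1.png

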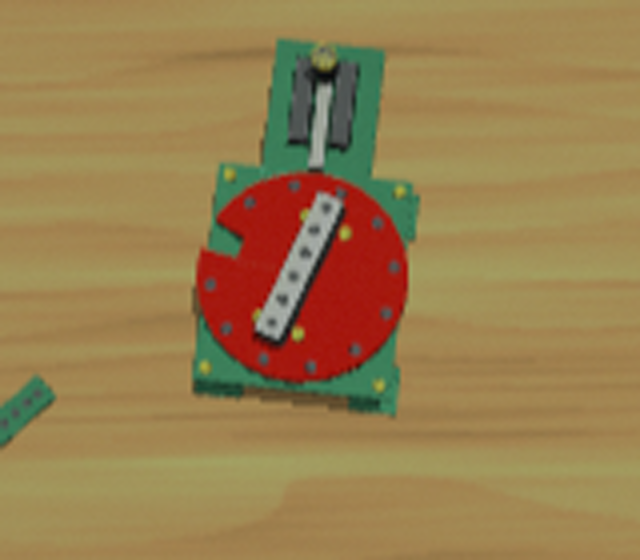

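Top view: the notch is at crop (225,240), left of the ring centre (302,277). The knob is at (324,58), and the girder is tilted to match. That gives a stand yaw of about -0.124 and a ring angle of about 1.25 rad. Next I'll grip the girder and turn the ring with joint 6 alone.

```bash
cat >> h.py <<'E'
from scipy.spatial.transform import Rotation as Ro
def down(a):  # jaws along world angle a
    z=np.array([np.cos(a),np.sin(a),0]);x=np.array([0,0,-1.]);y=np.cross(z,x)
    q=Ro.from_matrix(np.stack([x,y,z],1)).as_quat(); return q[[3,0,1,2]]
def jaw(s): 
    q=s["eef_rot"]; z=Ro.from_quat(np.r_[q[1:],q[0]]).as_matrix()[:,2]; return np.arctan2(z[1],z[0])
E
python3 - <<'E'
from h import *
C=[.5255,.086]
for k in (-1,0,1):
    for a in (1.126,-.124):
        j=bot.ik([*C,.2],down(a+k*np.pi)); print(k,a,None if j is None else np.round(j,3))
E
```

```text
-1 1.126 [ 0.098 -0.094  1.456 -0.     1.78   2.114]
-1 -0.124 None
0 1.126 [ 0.098 -0.094  1.456 -0.     1.78  -1.028]
0 -0.124 [ 0.098 -0.094  1.456 -0.     1.78   0.222]
1 1.126 [ 0.098 -0.094  1.456 -0.     1.78   2.114]
1 -0.124 None
```

```bash
cat >> h.py <<'E'
def measure(cam,r=.25):
    p=bot.read_camera(cam); P=cloud(p); R=P.reshape(-1,3)
    g=(np.hypot(R[:,0]-.55,R[:,1]-.08)<r)&(R[:,2]>.122)&(R[:,2]<.145)&(p["depth"].ravel()>0)
    n,l=cv2.connectedComponents(g.reshape(400,640).astype(np.uint8))
    for i in range(1,n):
        Q=P[l==i]
        if len(Q)>25:
            (c,wh,a)=cv2.minAreaRect(Q[:,:2].astype(np.float32)); print(cam,len(Q),np.round(Q.mean(0),4),np.round(c,4),np.round(wh,4),"ang",round(np.radians(a),4))
    return p
E
python3 - <<'E'
from h import *
bot.move_ptp([.5255,.086,.3],down(1.126))
p=measure("wrist"); save(p,"w1"); s=bot.get_state(); print(s["time_s"],s["tool_pos"],jaw(s))
E
```

```text
wrist 2336 [0.5222 0.0847 0.1333] [0.5247 0.0836] [0.023 0.119] ang 1.1266
3.7167 [0.52565614 0.0852438  0.29980648] 1.1244921041671836
```

View pics/w1.png

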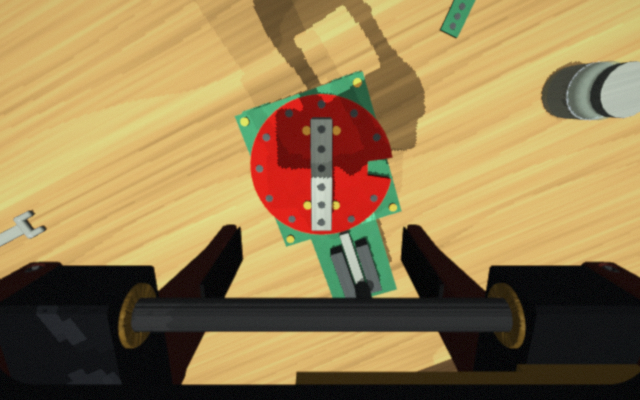

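Wrist view: the girder stands upright at (321,175) between the fingers and the notch is on the right at (378,168). The girder angle of 1.1266 agrees with the top camera.

```bash
python3 - <<'E'
from h import *
bot.move_linear([.525,.085,.101],down(1.1266),feed=.12,max_force=15)
bot.gripper_close(); s=bot.get_state(); print(s["finger_gap"],s["tool_pos"],s["contact_force"],s["time_s"])
j=np.array(s["joint_pos"]); 
for d in np.linspace(0,1.25,6)[1:]:
    k=j.copy();k[5]+=d; bot.move_joints(k)
s=bot.get_state(); print(jaw(s),s["finger_gap"],s["contact_force"],s["moment"],s["time_s"])
bot.gripper_open(); s=bot.get_state(); print(jaw(s),s["contact_force"])
x,y,_=s["tool_pos"]; bot.move_linear([x,y,.24],feed=.15)
bot.move_ptp([.44,.095,.36],down(-.124+0*np.pi))
p=measure("wrist"); save(p,"w2"); p=measure("top"); 
c=p["img"][130:270,210:370]; cv2.imwrite("pics/c2.png",cv2.resize(c[...,::-1],(640,560),interpolation=cv2.INTER_CUBIC))
print(bot.get_state()["time_s"])
E
```

```text
0.02206803665870885 [0.52502154 0.08504277 0.10097965] [-0.78375971  0.2876973   0.10836316] 6.55
-0.11958365832049019 0.02202118817638408 [13.88921554  5.00138535 -4.50957096] [ 0.812185   -1.39104222 -0.13663547] 8.3
-0.12343815179465008 [-1.09678562 -0.24814183  0.77230934]
wrist 1900 [0.5246 0.0859 0.1329] [0.5251 0.0829] [0.1197 0.023 ] ang 1.4534
wrist 300 [0.6922 0.0629 0.1311] [0.6938 0.0623] [0.0207 0.0204] ang 0.5565
top 38 [0.6928 0.0649 0.1332] [0.6923 0.0649] [0.0161 0.0199] ang 1.5504
top 47 [0.5178 0.0359 0.1331] [0.5178 0.0373] [0.0188 0.0224] ang 1.5503
11.2167
```

View pics/w2.png

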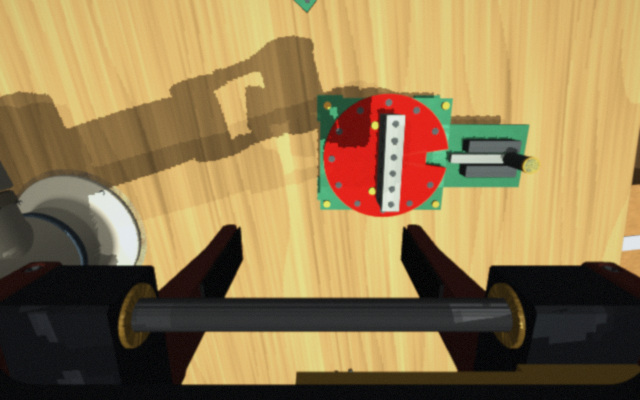

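The ring is now aligned: girder normal about -0.117 to -0.12 against a stand yaw of about -0.122. In the wrist view the notch at (437,158) is in line with the bolt nose at (452,158). Next I'll push the knob from outside with closed fingers.

```bash
python3 - <<'E'
from h import *
yaw=-.123;u=np.array([np.cos(yaw),np.sin(yaw)])
A=np.array([.525,.0847]); q=down(yaw+np.pi/2)
P=lambda r,z:[*(A+r*u),z]
bot.gripper_close()
for r,z in((.215,.2),(.215,.104),(.150,.104)): j=bot.ik(P(r,z),q); print(None if j is None else np.round(j,2))
bot.move_ptp(P(.215,.22),q)
print(bot.move_linear(P(.215,.104),feed=.1,max_force=10))
print(bot.move_linear(P(.148,.104),feed=.03,max_force=14))
s=bot.get_state(); print("r",(s["tool_pos"][:2]-A)@u,s["tool_pos"],s["contact_force"],s["time_s"])
E
```

```text
[ 0.03  0.49  0.79 -0.    1.86 -1.41]
[ 0.03  0.49  0.97 -0.    1.68 -1.41]
[ 0.05  0.31  1.2  -0.    1.64 -1.4 ]
False
True
r 0.16114382581137424 [0.68492949 0.06495432 0.1041673 ] [ 2.72325149 -0.03867769  2.0827684 ] 17.0
```

```bash
python3 - <<'E'
from h import *
yaw=-.123;u=np.array([np.cos(yaw),np.sin(yaw)]);A=np.array([.525,.0847]);q=down(yaw+np.pi/2)
P=lambda r,z:[*(A+r*u),z]
R=lambda:print("r",round((bot.get_state()["tool_pos"][:2]-A)@u,4),bot.get_state()["contact_force"])
for f in (20,25):
    print(bot.move_linear(P(.146,.104),feed=.02,max_force=f)); R()
bot.move_linear(P(.2,.104),feed=.1); bot.move_linear(P(.2,.23),feed=.15)
bot.move_ptp([.44,.095,.36],down(yaw)); R()
p=measure("wrist"); cv2.imwrite("pics/w3.png",cv2.resize(p["img"][80:230,300:560,::-1],(780,450),interpolation=cv2.INTER_CUBIC))
measure("top"); print(bot.get_state()["time_s"])
E
```

```text
True
r 0.1613 [4.13276202 0.42077025 1.26893546]
True
r 0.1615 [ 4.76220951 -0.4916796   1.35003005]
r -0.0853 [-0.18574974  0.24651303  0.88647001]
wrist 1879 [0.5246 0.0864 0.1328] [0.5251 0.0836] [0.1186 0.0231] ang 1.4476
wrist 288 [0.6608 0.0669 0.1312] [0.662  0.0662] [0.0203 0.0204] ang 1.0936
top 38 [0.6615 0.0684 0.1326] [0.6624 0.0684] [0.0158 0.0226] ang 1.5531
top 44 [0.518  0.0359 0.1343] [0.5183 0.0373] [0.0188 0.0213] ang 1.5574
20.925
```

View pics/w3.png

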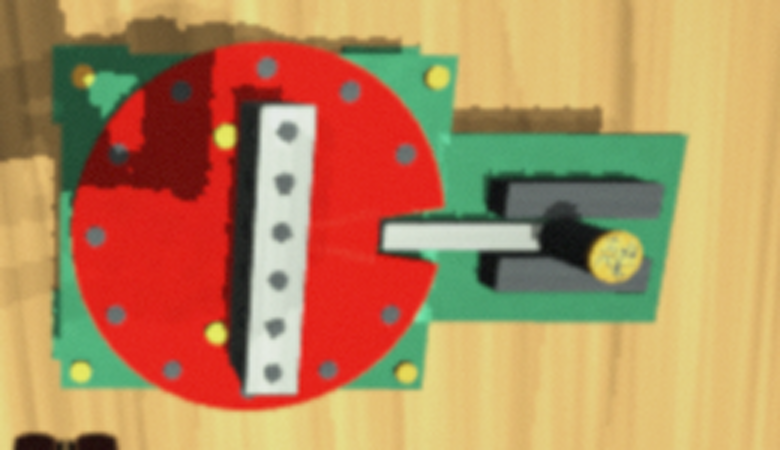

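The bolt nose at (385,237) sits in the notch with a gap on each side. The knob measures 138 mm from the axis, which is the home position, and repeated pushes did not move it. The robot is clear, so I'm handing in.

```bash
python3 - <<'E'
from h import *
bot.gripper_open(); print(bot.get_state()["contact_force"]); bot.close_job()
E
```

```text
[-0.30185637  0.51546724 -0.77155481]
the job is handed in; nothing more can be done
```

The ring is turned so its notch faces the bolt, the bolt is fully home in the notch, and the job is handed in.

- **Turning the ring:** I gripped the girder and turned the ring about 1.25 rad clockwise, then let go.
- **Sliding the bolt:** I pushed the knob with closed fingers until it hit its stop. Two further pushes, set to stop at 20 and 25 N, moved it no further. I then backed the arm clear at about 21 s on the robot's clock.
- **Final checks (wrist camera):** The knob is 138 mm from the ring axis, which is the home distance. The bolt nose shows inside the notch with a gap on each side. The girder's cross direction (-0.123 rad) matches the stand's yaw (-0.123 to -0.126 rad).
- **Disagreements:** The wrist and top cameras differed by 2–3 mm in y, about the calibration tolerance. In the top view after the turn the arm hid most of the girder, so the final angle check rests on the wrist camera.
- **Not checked:** I did not measure the bystanders again at the end. The arm did not go near them, and I saw no unexpected contact forces.

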